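# Stop the tester and unlatch its cover

### The arm

A 7-joint arm with a two-finger parallel gripper is mounted at the origin on the work surface. World frame = base frame: x ahead of the robot, y to its left, z up, the work surface at z = 0. Lengths are in m, angles in rad, forces in N, time in s.
With the tool pointing down it reaches from about 0.4 to 0.85 m from the base axis. Payload 6.9 kg.
Tool frame: the origin (TCP) lies on the mounting face of the last link; the fingertips stand 173 mm ahead of it and the grasp point (between the pads) lies 155 mm ahead of it (grasp_offset is the distance from the TCP to the grasp point, in m); z points along the fingers, y is the direction in which the jaws open and shut (so a half turn about z gives the same grasp; the last joint's range is limited). The gripper opens to 85 mm and grips with 20 to 120 N. Pads are 22 mm wide; open, the fingers measure 114 mm over their backs; the gripper's body (76 mm by 85 mm) begins 54 mm behind the grasp point. The pads swing forward as they close: fully open they stand 13 mm farther back than shut.
Start: joints at [-1.228, 0.507, -0.238, 1.5, 0.126, 1.149, -0.155], TCP at [0.147, 0.608, 0.405] pointing down, gripper open.
Joint ranges: [-3.08, 3.08], [-0.24, 2.05], [-1.43, 1.35], [0, 2.5], [-1.52, 4.66], [0.17, 1.96], [-2.89, 2.89]. Speed limits (rad/s): [2.39, 2.39, 3.14, 3.14, 3.14, 3.14, 3.14].

### API

Orientations are given as a unit quaternion [w, x, y, z].
In Python, from bench import * gives the robot as it stands.
- The arm moves only by the tool drive_tool, never from a script. Its argument "moves" is a list of rows, each a list of 7 numbers: the shift along the tool's x, y, z in mm, then the turn, a rotation vector about the tool's x, y, z in rad, then the finger opening in mm, from 0 to 85.4. In form: [[tx, ty, tz, rx, ry, rz, claw], ...]. A call has 1 to 8 rows; each row is the pose to reach, as a shift and turn from the pose commanded when the call began, along the tool's axes at that moment; what a row does not reach only later rows make up. A row lasts 1/8 s, in which the tool goes at most 62.5 mm and 10.7 degrees, less where a joint would pass 70% of its speed; a pose out of reach is approached as far as the arm can. A call with a gripper value outside its range is refused whole. The fingers move at their own pace and stop on an object; the grip force is fixed at half the most. Time passes only in rows, so rows that repeat a pose let the fingers close. It gives the time, the measured TCP pose, the force and the opening at its end, in the units of the state.
- get_state(): the state, without advancing time (a new reading comes with each control period).
- read_camera(name): name is "scene" or "top" or "wrist"; returns (picture, depth): 420x560x3 uint8, red, green, blue; 420x560 float32, m along the optical axis (not along the pixel's ray), 0 where there is no reading.
- get_calibration(name): a dict with "camera_matrix" (3x3 intrinsics, pixels), "xyz" and "rotation" of the camera in the world. Camera axes: x right, y down, z forward; pixel columns grow to the right and rows downward; lengths in m; the calibration is good to about 2 mm. A picture is of the moment at which its call begins: read the wrist's pose just before it. get_calibration takes no time and is no camera call; for the wrist camera it gives the pose at the moment of the call.
- close_job(): hands the job in, once; it reports no verdict.
The state is a dict: "t": time; "joints": joint angles; "qd": joint speeds; "joint_efforts": joint torques, N m; "tool_pos": TCP position; "ee_rot": TCP orientation; "force": force on the tool from outside, world axes, zero at the start; "ft_torque": the same for the moment, N m; "gripper_width": finger opening in m.
Only numpy, scipy, OpenCV 4.12 (cv2) and the standard library are available. Lean on these libraries where they do the work, as an engineer would, in place of code of your own. Each camera call takes 0.05 s, during which the arm holds its last target.

### The job

The board test is over: first stop the tester by pushing the long hinged bar on the low switch box fully down, pressing near its middle so that both ends go down together, and keep it down for half a second. Then open the draw latch on the sloping front of the test fixture: lift its lever past centre and on, well beyond square to the slope, until the hook swings clear of the keeper and the cover springs ajar. Leave the lever standing up with the hook free and the bar released, and do not disturb the meter box, the bottle or the screwdriver.

Things in the scene. Friction and masses are not known exactly. Their poses are not given: they have to be found in the camera images.
- fixture: Test fixture, fixed: black housing 220 (its x, -130 to 90) x 220 (y) x 150 mm high, grey cover on top to 197 mm. Origin: mid-width on the underside. Its -x side (robot's side) slopes 55 deg from level, from x -130, z 50 to x -60, z 150 mm; the latch is mid-width on it. Cover and keeper stand above: reach in with the tool tilted 30 to 45 deg, leaning back to the robot, about square to the slope.
- lever_grip (a point): Middle of the free end of the steel latch lever: a flat tab 29 mm wide (along the fixture's y), 46 mm long, 6 mm thick, 93 mm from the pivot. Shut, it is the lowest end of the lever, about 77 mm above the bench and 40 mm off the slope. Pinched across its 29 mm width it swivels between the pads as the lever turns; it can also be lifted from below.
- lever_pivot (a point): Centre of the lever's hinge pin, whose axis is the fixture's y; fixed to the fixture at (-97, 0, 143) mm in its frame.
- lever (a joint): Latch lever, rad. 0: shut, down the slope. Grows as the free end is lifted off the slope, up and over (positive turn about the fixture's y); 1.57: square to the slope; stop 2.3. Over-centre hold: about 2 N at the tab up to 0.6, then the sprung cover pulls the lever on to about 1.5; past this the hook goes slack and comes off near 1.8 to 2.0. Friction keeps it where it is left.
- hook_end (a point): Inside the bend of the dark steel hook (14 mm wide, 76 mm long, pivoted on the lever 22 mm from the lever's pin): the keeper bar lies here while latched (distance to keeper about 0). Lifted off the keeper, a weak spring swings the hook outward, towards the robot, some 50 mm.
- keeper (a point): Middle of the keeper, a steel bar 8 mm thick and 44 mm long along the fixture's y, on two ears at the front of the cover. It moves with the cover, which is hinged at the rear: 188 mm above the bench while the cover is shut and latched; springs lift the cover ajar to a stop, keeper at about 200 mm, as the latch opens.
- stop_box: Low switch box fixed to the bench, left or right of the fixture: 210 mm long (its x), 86 mm wide (its y), 36 mm high. Origin: centre of the underside.
- bar_mid (a point): Middle of the upper face of the bar: aluminium, 180 mm long (along the box's x), 44 mm wide, 10 mm thick, its top 59 mm above the bench when up. It is hinged along its +y side on a line 28 mm from this point at 54 mm height.
- bar_press (a joint): How far the bar is pressed, rad about its long hinge: 0 up, 0.28 fully down (its middle then 8 mm lower). Sprung: 4 N at its middle starts it, about 10 N takes it fully down; it comes back when released.
- bar_tilt (a joint): Uneven travel of the bar, rad: 0 when both ends are equally low; 0.01 is 1.8 mm difference between the ends. Sprung, 10 N m/rad.
- meter_mid (a point): Centre of a loose black meter box with two dials, 90 x 130 mm, 70 mm high, 0.6 kg; bystander on the other side of the fixture.
- bottle_mid (a point): Centre of a loose white plastic bottle, 48 mm across, 120 mm high; bystander.
- driver_grip (a point): Handle of a loose screwdriver 190 mm long, lying on the bench; bystander.
Mind the look-alikes: they are no part of the job. There is more than one size of the stop_box; the job needs the middle-sized.

How it is judged:
On the way, in this order (a step that is already met when the one before it is completed fails the run):
1. the stop bar is down (over 0.2 rad) with its ends within about 5 mm of level (value of joint bar_press above 0.2 rad and value of joint bar_tilt between -0.03 and 0.03 rad and value of joint lever below 0.3 rad), for 0.3 s.
2. the lever is up past centre and the hook is off the keeper (value of joint lever above 1.6 rad and distance between hook_end and keeper above 0.015 m), for 0.2 s.
At the end, for the whole second after the job is handed in: The lever stands open beyond 1.6 rad and at rest, the hook is more than 15 mm from the keeper, the cover has sprung ajar (keeper more than 196 mm above the bench), and the stop bar is up again (below 0.08 rad) (all of step 2 and height (world z) of keeper above 0.196 m and value of joint bar_press below 0.08 rad and velocity of joint lever below 0.2 rad/s); the robot touches nothing.
It fails at once if the meter box, the bottle or the screwdriver is moved by more than 30 mm (distance of any of meter_mid, bottle_mid, driver_grip from where it was at the start of the episode above 0.03 m).
It also fails if it takes over 64 s, if anything falls off the work surface, if the arm or the gripper's body presses on something with over 40 N, if the wrist force passes 120 N, or if a joint passes its speed limit or range.

## Working session

There is one attempt and no reset: what is moved stays moved. The work goes in short steps, Python scripts to look and compute and a tool call to move; the robot and the scene stay as the last step left them, time stands still between calls to the robot, and variables do not carry over. Pictures are saved under pics/ and viewed, and the job is handed in when it is done.

Besides the shell and the picture viewer there is one more tool, called after ">>>" in YAML: its name, and indented under it one key for each argument. drive_tool: Moves the arm, as the interface text tells. Its arguments: {"type":"object","properties":{"moves":{"type":"array","items":{"type":"array","items":{"type":"number"}}}},"required":["moves"]}

```bash
ls; mkdir -p pics; python3 - <<'E'
from bench import *
import cv2,numpy as np
s=get_state();print({k:np.round(v,3) for k,v in s.items()})
for n in ["scene","top"]:
    c=get_calibration(n);print(n,np.round(c["camera_matrix"],1).tolist(),np.round(c["xyz"],3),np.round(c["rotation"],3).tolist())
    p,d=read_camera(n);cv2.imwrite(f"pics/{n}0.png",p[:,:,::-1]);np.savez(f"{n}0.npz",p=p,d=d,**c)
E
```

```text
pics
{'t': np.float64(0.0), 'joints': array([-1.229,  0.508, -0.238,  1.501,  0.126,  1.149, -0.155]), 'qd': array([-0.001, -0.   , -0.   ,  0.001, -0.001,  0.   ,  0.001]), 'joint_efforts': array([ 0.0000e+00, -6.2060e+01, -2.1860e+00, -2.4964e+01,  1.3000e-02,
        1.2000e-02,  0.0000e+00]), 'tool_pos': array([0.147, 0.607, 0.404]), 'ee_rot': array([-0.   ,  0.118,  0.993, -0.001]), 'force': array([-0.067, -0.387,  0.229]), 'ft_torque': array([-0.066,  0.031, -0.018]), 'gripper_width': np.float64(0.086)}
scene [[395.0, 0.0, 281.3], [0.0, 395.0, 208.6], [0.0, 0.0, 1.0]] [1.311 0.273 1.168] [-0.181, 0.529, 0.783, -0.274]
top [[509.4, 0.0, 279.9], [0.0, 509.4, 214.7], [0.0, 0.0, 1.0]] [ 0.315 -0.017  1.589] [0.054, -0.698, 0.712, -0.054]
```

View pics/scene0.png

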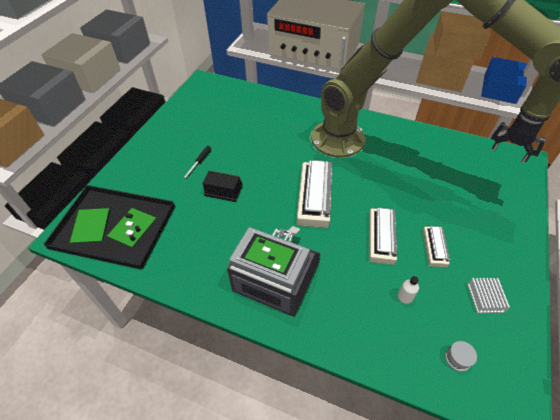

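View pics/top0.png

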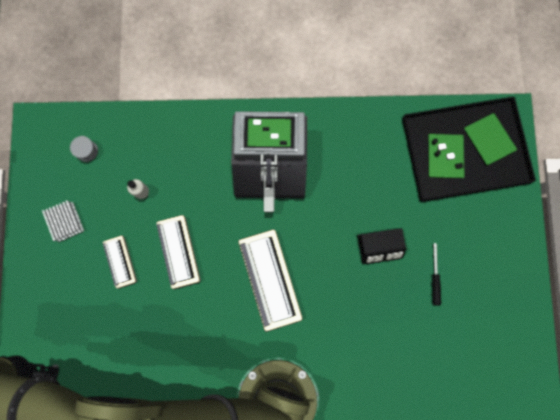

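```bash
cat > h.py <<'E'
import numpy as np,cv2
from scipy.spatial.transform import Rotation as R
def load(n): return dict(np.load(n))
def RR(c): return R.from_quat(c["rotation"],scalar_first=True).as_matrix() if np.size(c["rotation"])==4 else np.array(c["rotation"])
def onplane(c,u,v,z):
    r=RR(c)@np.linalg.inv(c["camera_matrix"])@np.array([u,v,1.]); o=np.array(c["xyz"]); return o+r*(z-o[2])/r[2]
def cloud(c,d):
    v,u=np.mgrid[:d.shape[0],:d.shape[1]];K=np.array(c["camera_matrix"])
    p=np.stack([(u-K[0,2])/K[0,0]*d,(v-K[1,2])/K[1,1]*d,d],-1)
    return p@RR(c).T+np.array(c["xyz"])
E
python3 - <<'E'
from h import *
t=load("top0.npz");s=load("scene0.npz")
P=cloud(t,t["d"]);
for (u,v) in [(300,60),(178,252),(191,250),(270,130),(268,205),(269,160),(300,180)]: print(u,v,P[v,u].round(3))
c=t["p"]
a=cv2.resize(c[200:300,90:210],None,fx=5,fy=5,interpolation=cv2.INTER_CUBIC)
b=cv2.resize(c[100:220,220:320],None,fx=5,fy=5,interpolation=cv2.INTER_CUBIC)
cv2.imwrite("pics/t1.png",a[:,:,::-1]);cv2.imwrite("pics/t2.png",b[:,:,::-1])
c=s["p"]
b=cv2.resize(c[200:320,220:460],None,fx=3.3,fy=3.3,interpolation=cv2.INTER_CUBIC)
cv2.imwrite("pics/s1.png",b[:,:,::-1])
E
```

```text
300 60 [ 1.438 -0.13  -0.751]
178 252 [0.443 0.29  0.062]
191 250 [0.451 0.257 0.032]
270 130 [0.771 0.006 0.204]
268 205 [0.579 0.018 0.077]
269 160 [0.685 0.01  0.199]
300 180 [ 0.649 -0.08   0.097]
```

View pics/t1.png

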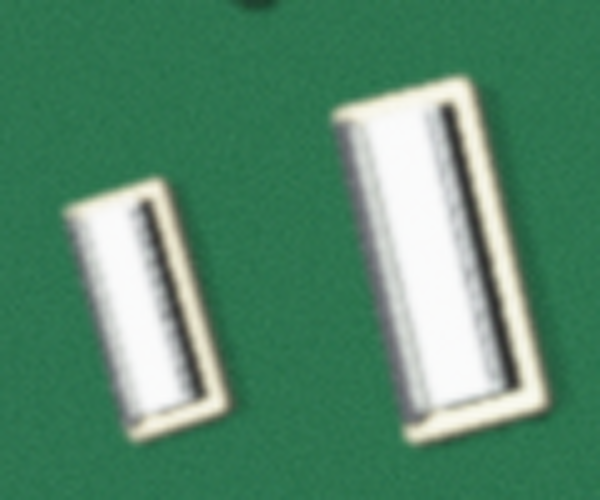

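View pics/t2.png

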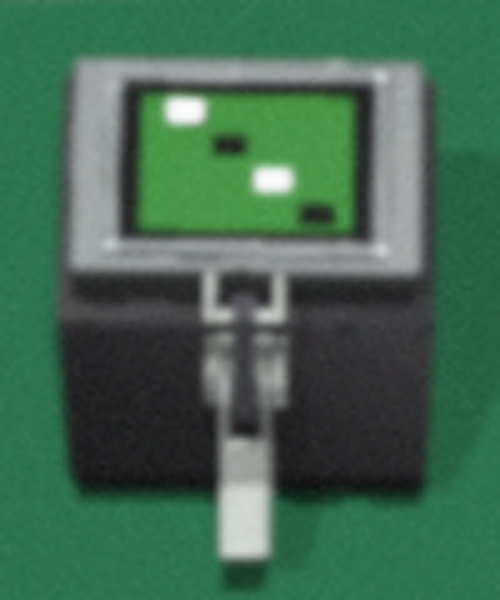

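View pics/s1.png

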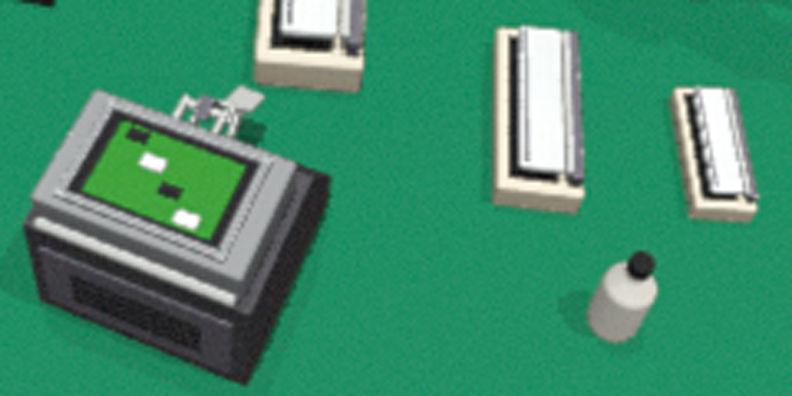

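```bash
python3 - <<'E'
from h import *
t=load("top0.npz");P=cloud(t,t["d"])
q=[onplane(t,90+a/5,200+b/5,.036) for a,b in [(335,112),(465,78),(548,405),(410,440)]]
for x in q: print(x.round(4))
q=np.array(q);print("c",q.mean(0).round(4),"len",np.linalg.norm(q[3]-q[0]),np.linalg.norm(q[2]-q[1]),np.linalg.norm(q[1]-q[0]))
for a,b in [(0,3),(1,2)]: d=q[a]-q[b];print("yaw",np.degrees(np.arctan2(d[1],d[0])))
# bar cloud
m=(P[...,2]>.052)&(P[...,2]<.075)&(P[...,0]>.3)&(P[...,0]<.6)&(P[...,1]>.2)&(P[...,1]<.36)
x=P[m];print(m.sum(),x.mean(0),x.min(0),x.max(0))
(c,sz,an)=cv2.minAreaRect((x[:,:2]).astype(np.float32));print(c,sz,an)
# fixture cover corners
q=np.array([onplane(t,220+a/5,100+b/5,.197) for a,b in [(75,62),(425,65),(422,272),(68,268)]]);print(q.round(4),q.mean(0))
for a,b in [(0,3),(1,2)]: d=q[a]-q[b];print("yaw",np.degrees(np.arctan2(d[1],d[0])))
for a,b in [(0,1),(3,2)]: d=q[a]-q[b];print("yaw",np.degrees(np.arctan2(d[1],d[0]))-90)
q=np.array([onplane(t,220+a/5,100+b/5,.150) for a,b in [(62,318),(433,322)]]);print("slope top edge",q.round(4))
q=np.array([onplane(t,220+a/5,100+b/5,.05) for a,b in [(78,485),(420,488)]]);print("slope bot",q.round(4))
q=np.array([onplane(t,220+a/5,100+b/5,.077) for a,b in [(219,558),(272,558)]]);print("tab end",q.round(4))
q=np.array([onplane(t,220+a/5,100+b/5,.188) for a,b in [(205,318),(288,318)]]);print("keeper",q.round(4))
E
```

```text
[0.5378 0.3615 0.036 ]
[0.5575 0.2816 0.036 ]
[0.3563 0.2292 0.036 ]
[0.3368 0.3125 0.036 ]
c [0.4471 0.2962 0.036 ] len 0.20683713254080466 0.2079091223522189 0.08227339571938931
yaw 13.703086926781364
yaw 14.588127547394256
1156 [0.44632088 0.30472312 0.05888481] [0.34847494 0.25651753 0.05204997] [0.54118968 0.35941451 0.06981859]
(0.44654205441474915, 0.3065805435180664) (0.1874885857105255, 0.06483422219753265) 14.011673927307129
[[ 0.8277  0.1053  0.197 ]
 [ 0.822  -0.0944  0.197 ]
 [ 0.7003 -0.0895  0.197 ]
 [ 0.7065  0.1099  0.197 ]] [0.76411926 0.00781928 0.197     ]
yaw -2.1506838339821894
yaw -2.283104966680721
yaw -1.6195238515023647
yaw -1.7621149835671588
slope top edge [[ 0.6898  0.1178  0.15  ]
 [ 0.6833 -0.0976  0.15  ]]
slope bot [[ 0.6101  0.1177  0.05  ]
 [ 0.6043 -0.0925  0.05  ]]
tab end [[ 0.5587  0.0308  0.077 ]
 [ 0.5581 -0.0011  0.077 ]]
keeper [[ 0.6784  0.0334  0.188 ]
 [ 0.6775 -0.0136  0.188 ]]
```

```bash
cat >> h.py <<'E'
def rel(s,target,Rt=None):
    Rm=R.from_quat(s["ee_rot"],scalar_first=True)
    d=Rm.inv().apply(np.array(target)-s["tool_pos"])*1000
    rv=(Rm.inv()*Rt).as_rotvec() if Rt is not None else np.zeros(3)
    return d.round(1),rv.round(3)
E
python3 - <<'E'
from h import *
from bench import get_state
t=load("top0.npz")
q=np.array([onplane(t,90+a/5,200+b/5,.059) for a,b in [(362,112),(440,100),(505,385),(427,408)]]);print(q.round(4),q.mean(0).round(4))
s=get_state()
y=np.radians(14)
Rt=R.from_matrix(np.array([[-np.cos(y),-np.sin(y),0],[-np.sin(y),np.cos(y),0],[0,0,-1]]).T)
print(Rt.as_matrix(),rel(s,[.447,.298,.275],Rt))
print(get_state()["t"])
E
```

```text
[[0.5342 0.3395 0.059 ]
 [0.5406 0.2922 0.059 ]
 [0.368  0.2513 0.059 ]
 [0.3552 0.2977 0.059 ]] [0.4495 0.2952 0.059 ]
[[-0.97029573 -0.2419219   0.        ]
 [-0.2419219   0.97029573  0.        ]
 [-0.          0.         -1.        ]] (array([-364.5, -230.1,  129.3]), array([-0.002, -0.   , -0.481]))
0.1
```

>>> drive_tool:
  moves:
    - [-60,-38,0,0,0,-0.1,0]
    - [-120,-76,20,0,0,-0.2,0]
    - [-180,-114,40,0,0,-0.3,0]
    - [-240,-152,60,0,0,-0.4,0]
    - [-300,-190,80,0,0,-0.48,0]
    - [-345,-220,100,0,0,-0.48,0]
    - [-366,-232,120,0,0,-0.48,0]
    - [-366,-232,129,0,0,-0.48,0]

```text
t: 1.1
tool_pos: [0.4504, 0.2922, 0.274]
ee_rot: [-0.001, -0.118, 0.993, -0.001]
force: [-0.4, 0.5, -0.5]
gripper_width: -0.0001
```

```bash
python3 - <<'E'
from h import *
from bench import *
s=get_state();print(s["t"],s["tool_pos"],s["ee_rot"],s["gripper_width"],s["force"])
print(R.from_quat(s["ee_rot"],scalar_first=True).as_matrix().round(3))
c=get_calibration("wrist");p,d=read_camera("wrist");cv2.imwrite("pics/w1.png",p[:,:,::-1])
E
```

```text
1.1 [0.4504303  0.29218767 0.27398301] [-5.33346312e-04 -1.18162151e-01  9.92993148e-01 -1.42447134e-03] -0.00011087571822903083 [-0.37813838  0.53647403 -0.4686505 ]
[[-0.972 -0.235 -0.001]
 [-0.235  0.972 -0.003]
 [ 0.001 -0.003 -1.   ]]
```

View pics/w1.png

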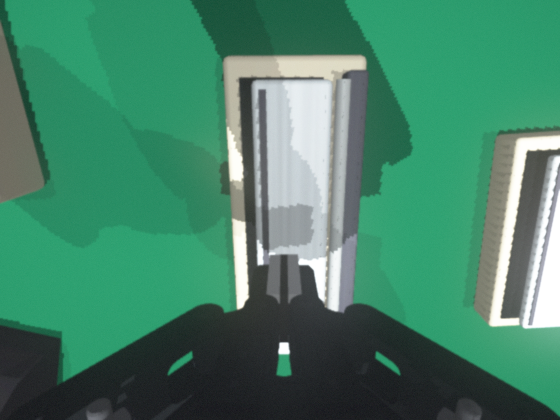

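>>> drive_tool:
  moves:
    - [0,0,20,0,0,0,0]
    - [0,0,38,0,0,0,0]
    - [0,0,46,0,0,0,0]
    - [0,0,46,0,0,0,0]

```text
t: 1.65
tool_pos: [0.4469, 0.2971, 0.23]
ee_rot: [-0.001, -0.122, 0.993, -0.0]
force: [-3.0, -2.3, 8.4]
gripper_width: -0.0002
```

>>> drive_tool:
  moves:
    - [0,0,3,0,0,0,0]
    - [0,0,5,0,0,0,0]
    - [0,0,5,0,0,0,0]

```text
t: 2.02
tool_pos: [0.4468, 0.297, 0.2262]
ee_rot: [-0.0, -0.122, 0.993, -0.0]
force: [-4.9, -3.6, 12.9]
gripper_width: 0.0
```

>>> drive_tool:
  moves:
    - [0,0,2,0,0,0,0]
    - [0,0,3,0,0,0,0]
    - [0,0,3,0,0,0,0]

```text
t: 2.4
tool_pos: [0.4466, 0.2971, 0.2255]
ee_rot: [0.001, -0.122, 0.993, 0.0]
force: [-9.5, -6.8, 37.2]
gripper_width: 0.0
```

```bash
python3 - <<'E'
from h import *
from bench import *
s=get_state();print(s["tool_pos"],s["force"])
p,d=read_camera("wrist");cv2.imwrite("pics/w2.png",p[:,:,::-1])
p,d=read_camera("scene");cv2.imwrite("pics/s2.png",cv2.resize(p[190:290,340:460],None,fx=5,fy=5,interpolation=cv2.INTER_CUBIC)[:,:,::-1])
E
```

```text
[0.44658353 0.29712835 0.22546203] [-9.53898553 -6.77639163 37.18642859]
```

View pics/w2.png

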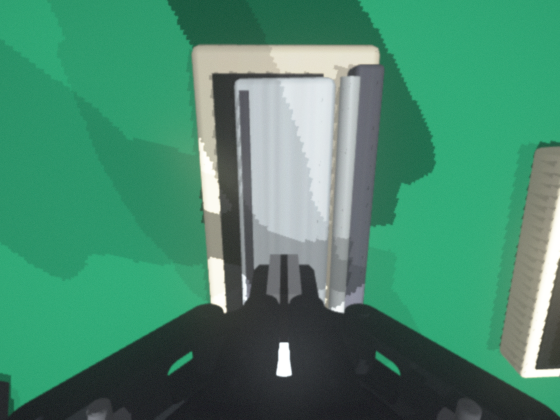

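View pics/s2.png

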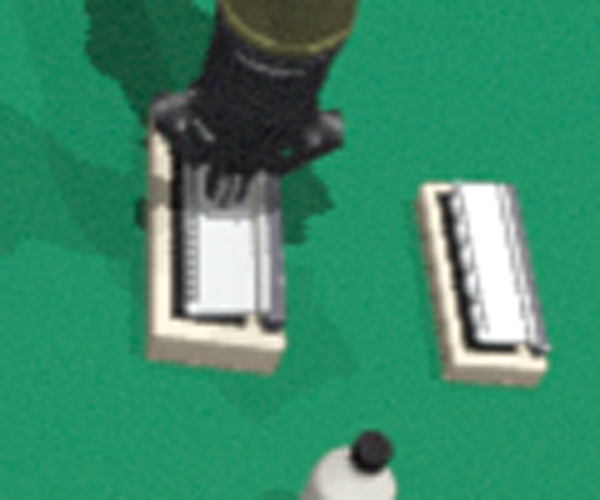

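>>> drive_tool:
  moves:
    - [0,0,-1,0,0,0,0]
    - [0,0,-1,0,0,0,0]
    - [0,0,-1,0,0,0,0]
    - [0,0,-1,0,0,0,0]
    - [0,0,-1,0,0,0,0]
    - [0,0,-1,0,0,0,0]

```text
t: 3.25
tool_pos: [0.4467, 0.2971, 0.2257]
ee_rot: [0.0, -0.122, 0.993, 0.0]
force: [-8.6, -4.9, 28.7]
gripper_width: 0.0002
```

>>> drive_tool:
  moves:
    - [0,0,-20,0,0,0,0]
    - [0,0,-80,0,0,0,40]
    - [0,0,-140,0,0,0,70]
    - [0,0,-180,0,0,0,70]

```text
t: 3.75
tool_pos: [0.4471, 0.2973, 0.4063]
ee_rot: [0.001, -0.122, 0.993, 0.001]
force: [0.7, 0.7, -0.1]
gripper_width: 0.0544
```

```bash
cat >> h.py <<'E'
def tilt(deg,yaw):
    y=np.radians(yaw);a=np.radians(deg)
    X=np.array([np.cos(y),np.sin(y),0]);Y=np.array([-np.sin(y),np.cos(y),0])
    z=np.sin(a)*X-np.cos(a)*np.array([0,0,1]);x=np.cross(Y,z)
    return R.from_matrix(np.stack([x,Y,z],1))
E
python3 - <<'E'
from h import *
from bench import get_state
s=get_state();Rt=tilt(40,-2);print(s["tool_pos"])
g=np.array([.575,.014,.077]); z=Rt.as_matrix()[:,2]
print(rel(s,g-z*.32,Rt), g-z*.32)
E
```

```text
[0.44708693 0.29732542 0.40632974]
(array([ 142.6, -249.2,   83.3]), array([ 0.1  , -0.691,  0.268])) [0.36943327 0.02117855 0.32213422]
```

>>> drive_tool:
  moves:
    - [20,-40,0,0.014,-0.1,0.04,70]
    - [40,-80,10,0.029,-0.2,0.08,70]
    - [65,-125,25,0.043,-0.3,0.12,70]
    - [90,-170,40,0.058,-0.4,0.155,70]
    - [120,-215,60,0.072,-0.5,0.19,70]
    - [143,-249,75,0.087,-0.6,0.233,70]
    - [143,-249,83,0.1,-0.691,0.268,70]
    - [143,-249,83,0.1,-0.691,0.268,70]

```text
t: 4.75
tool_pos: [0.3826, 0.0292, 0.3324]
ee_rot: [0.281, 0.003, 0.959, -0.04]
force: [-0.2, -0.3, 0.5]
gripper_width: 0.0701
```

```bash
python3 - <<'E'
from h import *
from bench import *
s=get_state();print(s["t"],s["tool_pos"],s["force"]);print(R.from_quat(s["ee_rot"],scalar_first=True).as_matrix().round(3))
c=get_calibration("wrist");p,d=read_camera("wrist");cv2.imwrite("pics/w3.png",p[:,:,::-1]);np.savez("w3.npz",p=p,d=d,**c)
print(c)
E
```

```text
4.75 [0.38262988 0.02919492 0.33242278] [-0.2287327  -0.29281514  0.46752376]
[[-0.842  0.028  0.538]
 [-0.017  0.997 -0.078]
 [-0.539 -0.074 -0.839]]
{'camera_matrix': array([[324.53657663,   0.        , 283.54265249],
       [  0.        , 324.53657663, 207.59718707],
       [  0.        ,   0.        ,   1.        ]]), 'xyz': array([0.33267437, 0.02569403, 0.26520833]), 'rotation': array([0.32915003, 0.63679566, 0.64134603, 0.27354491])}
```

View pics/w3.png

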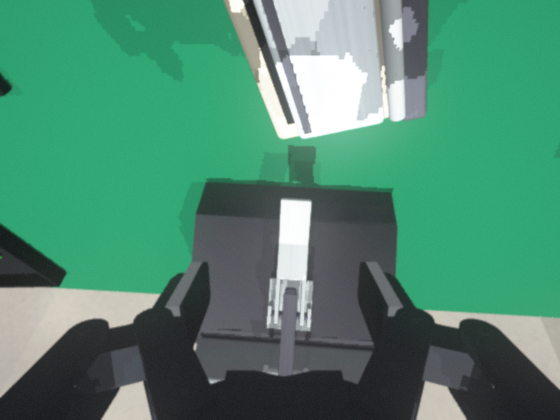

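```bash
python3 - <<'E'
from h import *
t=load("w3.npz");P=cloud(t,t["d"])
for v in range(196,380,8): print(v,[tuple(P[v,u].round(3)) for u in (284,294,304)])
for v in (205,225): print([ (u,tuple(P[v,u].round(3))) for u in range(276,316,4)])
cv2.imwrite("pics/w3c.png",cv2.resize(t["p"][190:350,220:370],None,fx=4,fy=3.7,interpolation=cv2.INTER_CUBIC)[:,:,::-1])
E
```

```text
196 [(np.float64(0.613), np.float64(0.0), np.float64(0.017)), (np.float64(0.613), np.float64(0.012), np.float64(0.016)), (np.float64(0.613), np.float64(0.023), np.float64(0.016))]
204 [(np.float64(0.565), np.float64(0.005), np.float64(0.07)), (np.float64(0.564), np.float64(0.015), np.float64(0.07)), (np.float64(0.564), np.float64(0.024), np.float64(0.07))]
212 [(np.float64(0.57), np.float64(0.005), np.float64(0.075)), (np.float64(0.571), np.float64(0.015), np.float64(0.074)), (np.float64(0.571), np.float64(0.024), np.float64(0.074))]
220 [(np.float64(0.577), np.float64(0.006), np.float64(0.079)), (np.float64(0.576), np.float64(0.015), np.float64(0.08)), (np.float64(0.576), np.float64(0.024), np.float64(0.079))]
228 [(np.float64(0.585), np.float64(0.006), np.float64(0.083)), (np.float64(0.584), np.float64(0.015), np.float64(0.083)), (np.float64(0.585), np.float64(0.025), np.float64(0.082))]
236 [(np.float64(0.591), np.float64(0.006), np.float64(0.088)), (np.float64(0.593), np.float64(0.015), np.float64(0.087)), (np.float64(0.591), np.float64(0.025), np.float64(0.087))]
244 [(np.float6
[... 3685 characters left out ...]
np.float64(0.033), np.float64(0.029)))]
[(276, (np.float64(0.617), np.float64(-0.006), np.float64(0.056))), (280, (np.float64(0.583), np.float64(0.002), np.float64(0.081))), (284, (np.float64(0.582), np.float64(0.006), np.float64(0.082))), (288, (np.float64(0.583), np.float64(0.009), np.float64(0.081))), (292, (np.float64(0.582), np.float64(0.013), np.float64(0.081))), (296, (np.float64(0.581), np.float64(0.017), np.float64(0.082))), (300, (np.float64(0.582), np.float64(0.021), np.float64(0.081))), (304, (np.float64(0.582), np.float64(0.025), np.float64(0.08))), (308, (np.float64(0.582), np.float64(0.028), np.float64(0.081))), (312, (np.float64(0.618), np.float64(0.033), np.float64(0.053)))]
```

View pics/w3c.png

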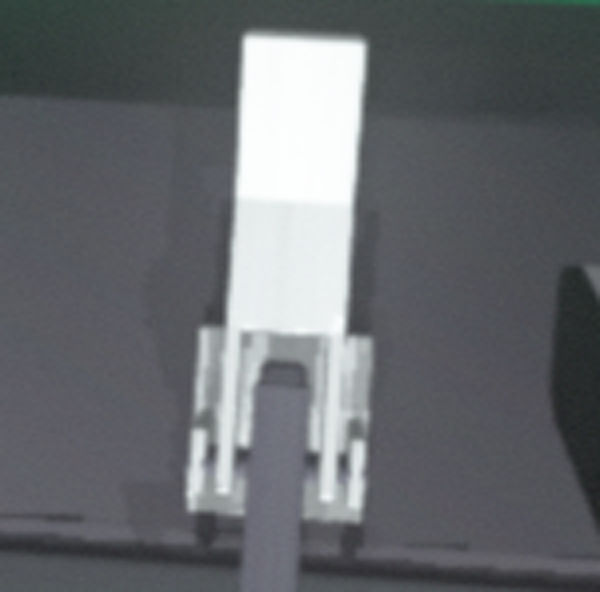

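>>> drive_tool:
  moves:
    - [0,0,0,0,0,0,70]
    - [0,0,0,0,0,0,70]

```text
t: 5.05
tool_pos: [0.3829, 0.0291, 0.3322]
ee_rot: [0.279, 0.003, 0.959, -0.04]
force: [0.1, -0.0, 0.9]
gripper_width: 0.0698
```

```bash
python3 - <<'E'
from h import *
from bench import get_state
s=get_state();Rt=tilt(40,-2);print(s["tool_pos"])
print(R.from_quat(s["ee_rot"],scalar_first=True).as_matrix().round(3))
g=np.array([.584,.0145,.079]); z=Rt.as_matrix()[:,2]
for k in (.235,.157): print(rel(s,g-z*k,Rt), g-z*k)
E
```

```text
[0.38286197 0.02905596 0.33221411]
[[-0.844  0.028  0.536]
 [-0.016  0.997 -0.078]
 [-0.536 -0.074 -0.841]]
(array([-3. , -2.4, 89.1]), array([-0.056, -0.13 ,  0.049])) [0.43303693 0.01977175 0.25902044]
(array([-13.2,   1.7, 166.4]), array([-0.056, -0.13 ,  0.049])) [0.48314382 0.01802198 0.19926898]
```

>>> drive_tool:
  moves:
    - [0,-1,30,-0.028,-0.065,0.025,70]
    - [-3,-2.4,60,-0.056,-0.13,0.049,70]
    - [-3,-2.4,80,-0.056,-0.13,0.049,70]
    - [-3,-2.4,89,-0.056,-0.13,0.049,70]
    - [-3,-2.4,89,-0.056,-0.13,0.049,70]

```text
t: 5.68
tool_pos: [0.4355, 0.0197, 0.2586]
ee_rot: [0.339, 0.016, 0.941, -0.007]
force: [-0.5, 0.3, 0.6]
gripper_width: 0.0703
```

```bash
python3 - <<'E'
from h import *
from bench import *
s=get_state();Rt=tilt(40,-2);print(s["tool_pos"])
print(R.from_quat(s["ee_rot"],scalar_first=True).as_matrix().round(3))
g=np.array([.584,.0145,.079]); z=Rt.as_matrix()[:,2]
for k in (.157,): print(rel(s,g-z*k,Rt), g-z*k)
c=get_calibration("wrist");p,d=read_camera("wrist");cv2.imwrite("pics/w4.png",p[:,:,::-1])
P=cloud(c,d)
for v in range(170,300,10): print(v,[tuple(map(float,P[v,u].round(3))) for u in (284,)])
E
```

```text
[0.43554269 0.01969059 0.25855043]
[[-0.77   0.035  0.637]
 [ 0.025  0.999 -0.024]
 [-0.638 -0.002 -0.77 ]]
(array([ 1.1,  0.1, 76. ]), array([-0.002, -0.007,  0.001])) [0.48314382 0.01802198 0.19926898]
170 [(0.614, 0.014, 0.006)]
180 [(0.613, 0.014, 0.018)]
190 [(0.562, 0.015, 0.066)]
200 [(0.565, 0.015, 0.071)]
210 [(0.571, 0.015, 0.074)]
220 [(0.577, 0.015, 0.079)]
230 [(0.584, 0.015, 0.082)]
240 [(0.589, 0.014, 0.087)]
250 [(0.596, 0.014, 0.091)]
260 [(0.602, 0.014, 0.096)]
270 [(0.606, 0.014, 0.102)]
280 [(0.61, 0.014, 0.107)]
290 [(0.615, 0.014, 0.113)]
```

View pics/w4.png

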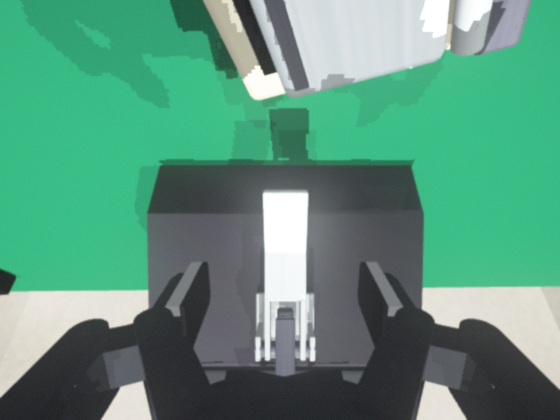

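>>> drive_tool:
  moves:
    - [0,0,30,0,0,0,70]
    - [1,0,60,0,0,0,60]
    - [1,0,76,0,0,0,50]
    - [1,0,76,0,0,0,42]
    - [1,0,76,0,0,0,20]
    - [1,0,76,0,0,0,20]
    - [1,0,76,0,0,0,20]
    - [1,0,76,0,0,0,20]

```text
t: 6.72
tool_pos: [0.4825, 0.0182, 0.2014]
ee_rot: [0.341, 0.016, 0.94, -0.006]
force: [-2.7, 4.6, 0.9]
gripper_width: 0.0278
```

```bash
python3 - <<'E'
from h import *
from bench import *
s=get_state();print(s["tool_pos"],s["force"],s["gripper_width"])
Rm=R.from_quat(s["ee_rot"],scalar_first=True);print((s["tool_pos"]+.155*Rm.as_matrix()[:,2]).round(4))
p,d=read_camera("wrist");cv2.imwrite("pics/w5.png",p[:,:,::-1])
E
```

```text
[0.482541   0.01824547 0.20136893] [-2.7000693   4.64383055  0.90309573] 0.02776583281326564
[0.5818 0.0149 0.0823]
```

View pics/w5.png

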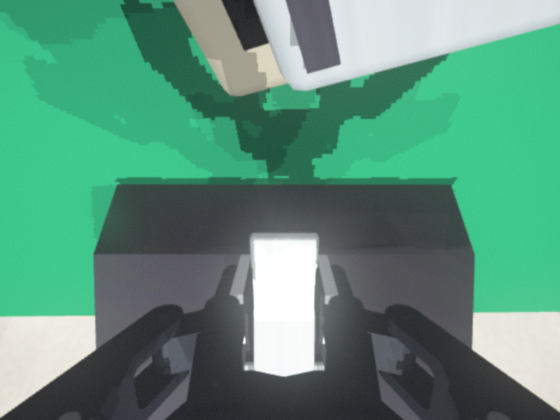

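```bash
python3 - <<'E'
from h import *
from bench import *
s=get_state();Rm=R.from_quat(s["ee_rot"],scalar_first=True)
y=np.radians(-2);X=np.array([np.cos(y),np.sin(y),0]);Y=np.array([-np.sin(y),np.cos(y),0])
v0=-.066*X+np.array([0,0,-.061])
for th in np.arange(0,2.2,.15):
    d=R.from_rotvec(Y*th).apply(v0)-v0
    print(round(th,2),(Rm.inv().apply(d)*1000).round(1))
E
```

```text
0.0 [0. 0. 0.]
0.15 [ -0.3   0.  -13.5]
0.3 [ -2.7   0.  -26.7]
0.45 [ -7.    0.  -39.5]
0.6 [-13.1   0.  -51.5]
0.75 [-21.    0.  -62.4]
0.9 [-30.4   0.  -72. ]
1.05 [-41.1   0.  -80.1]
1.2 [-53.    0.  -86.6]
1.35 [-65.6   0.  -91.1]
1.5 [-78.9  -0.  -93.8]
1.65 [-92.3  -0.  -94.4]
1.8 [-1.057e+02 -1.000e-01 -9.300e+01]
1.95 [-1.187e+02 -1.000e-01 -8.960e+01]
2.1 [-1.311e+02 -1.000e-01 -8.430e+01]
```

>>> drive_tool:
  moves:
    - [0,0,-7,0,0,0,20]
    - [0,0,-13.5,0,0,0,20]
    - [-1,0,-20,0,0,0,20]
    - [-3,0,-27,0,0,0,20]
    - [-5,0,-33,0,0,0,20]
    - [-7,0,-39.5,0,0,0,20]

```text
t: 7.52
tool_pos: [0.4645, 0.019, 0.2369]
ee_rot: [0.342, 0.016, 0.939, -0.006]
force: [9.3, 3.8, -3.6]
gripper_width: 0.0273
```

```bash
python3 - <<'E'
from h import *
from bench import *
s=get_state();Rm=R.from_quat(s["ee_rot"],scalar_first=True);print((s["tool_pos"]+.155*Rm.as_matrix()[:,2]).round(4),Rm.as_matrix()[:,2].round(3),s["force"],s["ft_torque"])
p,d=read_camera("wrist");cv2.imwrite("pics/w6.png",p[:,:,::-1])
E
```

```text
[0.5642 0.0156 0.1182] [ 0.643 -0.022 -0.765] [ 9.313678    3.82882106 -3.61582735] [ 0.76046881 -0.00633363  0.55069751]
```

View pics/w6.png

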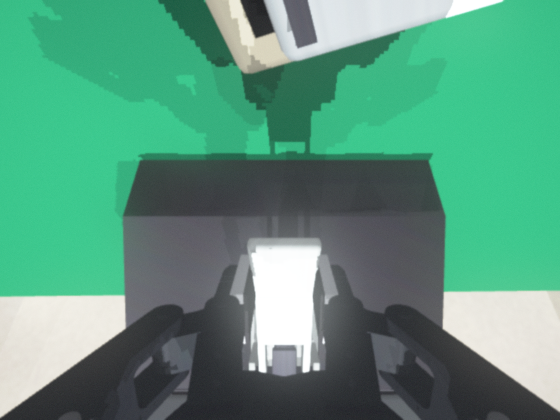

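>>> drive_tool:
  moves:
    - [-3,0,-6,0,0,0,20]
    - [-6,0,-12,0,0,0,20]
    - [-10,0,-17.5,0,0,0,20]
    - [-14,0,-23,0,0,0,20]
    - [-18.5,0,-28,0,0,0,20]
    - [-23.5,0,-32.5,0,0,0,20]
    - [-28.5,0,-37,0,0,0,20]
    - [-34,0,-40.5,0,0,0,20]

```text
t: 8.57
tool_pos: [0.465, 0.019, 0.2901]
ee_rot: [0.343, 0.016, 0.939, -0.006]
force: [8.8, 4.5, -5.4]
gripper_width: 0.0269
```

```bash
python3 - <<'E'
from h import *
from bench import *
s=get_state();Rm=R.from_quat(s["ee_rot"],scalar_first=True);g=(s["tool_pos"]+.155*Rm.as_matrix()[:,2]);print(g.round(4),Rm.as_matrix()[:,2].round(3),s["force"],s["ft_torque"])
p,d=read_camera("wrist");cv2.imwrite("pics/w7.png",p[:,:,::-1])
E
```

```text
[0.5648 0.0155 0.1715] [ 0.644 -0.022 -0.765] [ 8.75950305  4.45823328 -5.42994534] [1.0086893  0.41549399 0.41643095]
```

View pics/w7.png

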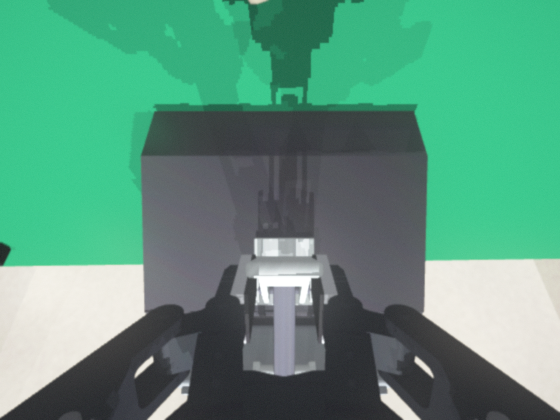

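>>> drive_tool:
  moves:
    - [-6,0,-3.5,0,0,0,20]
    - [-12,0,-6.5,0,0,0,20]
    - [-18,0,-9,0,0,0,20]
    - [-24.5,0,-11,0,0,0,20]
    - [-31,0,-12.5,0,0,0,20]
    - [-38,0,-13.7,0,0,0,20]
    - [-44.5,0,-14.2,0,0,0,20]
    - [-51.3,0,-14.3,0,0,0,20]

```text
t: 9.62
tool_pos: [0.4936, 0.0167, 0.3334]
ee_rot: [0.342, 0.017, 0.94, -0.007]
force: [-1.8, 0.2, 1.8]
gripper_width: 0.0202
```

```bash
python3 - <<'E'
from h import *
from bench import *
s=get_state();Rm=R.from_quat(s["ee_rot"],scalar_first=True);g=(s["tool_pos"]+.155*Rm.as_matrix()[:,2]);print(g.round(4),Rm.as_matrix()[:,2].round(3),s["force"],s["ft_torque"])
p,d=read_camera("wrist");cv2.imwrite("pics/w8.png",p[:,:,::-1])
p,d=read_camera("scene");cv2.imwrite("pics/s3.png",cv2.resize(p[180:320,210:350],None,fx=4,fy=4,interpolation=cv2.INTER_CUBIC)[:,:,::-1])
E
```

```text
[0.5931 0.0128 0.2146] [ 0.642 -0.025 -0.767] [-1.79356269  0.23163352  1.82076112] [0.18631891 0.71651751 0.07362007]
```

View pics/w8.png

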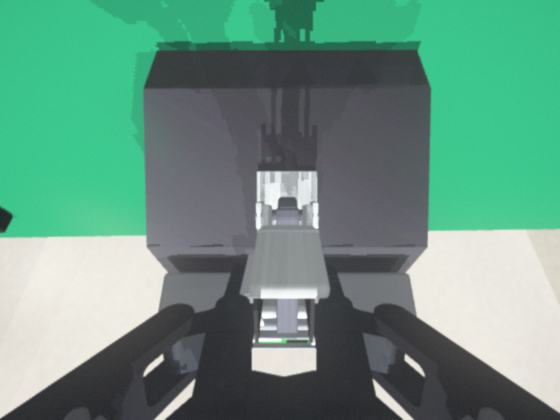

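View pics/s3.png

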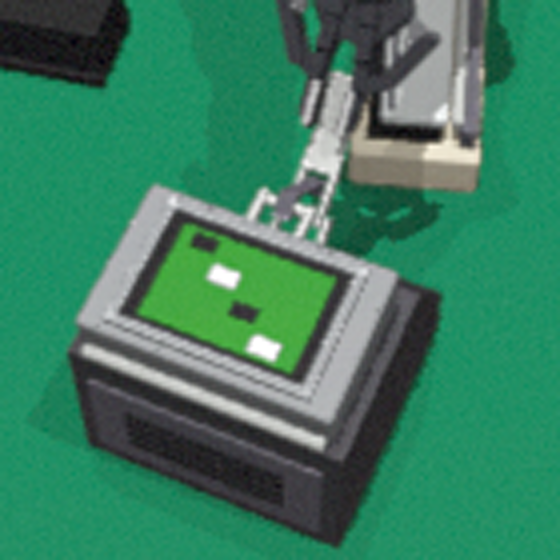

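```bash
python3 - <<'E'
from h import *
from bench import *
c=get_calibration("wrist");p,d=read_camera("wrist");P=cloud(c,d)
for v in range(165,375,8): print(v,[tuple(map(float,P[v,u].round(3))) for u in (250,288,320)])
cv2.imwrite("pics/w9.png",cv2.resize(p[150:400,160:420],None,fx=2.4,fy=2.4,interpolation=cv2.INTER_CUBIC)[:,:,::-1])
E
```

```text
165 [(0.646, -0.015, 0.1), (0.648, 0.014, 0.099), (0.648, 0.039, 0.1)]
173 [(0.65, -0.015, 0.105), (0.649, 0.014, 0.107), (0.652, 0.039, 0.105)]
181 [(0.654, -0.015, 0.109), (0.651, 0.014, 0.112), (0.656, 0.039, 0.11)]
189 [(0.658, -0.015, 0.114), (0.655, 0.014, 0.117), (0.66, 0.039, 0.114)]
197 [(0.661, -0.015, 0.12), (0.62, 0.015, 0.148), (0.663, 0.039, 0.119)]
205 [(0.665, -0.016, 0.125), (0.619, 0.015, 0.155), (0.667, 0.039, 0.124)]
213 [(0.668, -0.016, 0.13), (0.621, 0.015, 0.159), (0.67, 0.039, 0.13)]
221 [(0.672, -0.016, 0.135), (0.624, 0.015, 0.163), (0.674, 0.039, 0.135)]
229 [(0.674, -0.016, 0.141), (0.587, 0.015, 0.188), (0.677, 0.038, 0.14)]
237 [(0.679, -0.016, 0.145), (0.583, 0.016, 0.195), (0.681, 0.038, 0.145)]
245 [(0.683, -0.017, 0.15), (0.578, 0.016, 0.201), (0.581, 0.029, 0.2)]
253 [(0.697, -0.018, 0.151), (0.575, 0.016, 0.206), (0.575, 0.029, 0.206)]
261 [(0.59, -0.002, 0.203), (0.572, 0.016, 0.211), (0.573, 0.028, 0.211)]
269 [(0.584, -0.001, 0.209), (0.568, 0.016, 0.215), (0.569, 0.028, 0.215)]
277 [(0.566, 0.002, 0.219), (0.566, 0.016, 0.219), (0.565, 0.027, 0
[... 187 characters left out ...]
3, 0.013, 0.2), (0.568, 0.027, 0.228)]
309 [(0.573, 0.002, 0.229), (0.668, 0.013, 0.204), (0.565, 0.027, 0.231)]
317 [(0.57, 0.002, 0.232), (0.671, 0.013, 0.208), (0.563, 0.026, 0.234)]
325 [(0.571, 0.002, 0.235), (0.675, 0.013, 0.212), (0.56, 0.026, 0.237)]
333 [(0.574, 0.002, 0.237), (0.715, 0.012, 0.21), (0.55, 0.025, 0.242)]
341 [(0.577, 0.002, 0.239), (0.78, 0.01, 0.204), (0.548, 0.025, 0.244)]
349 [(0.579, 0.002, 0.241), (2.17, -0.024, 0.001), (0.546, 0.025, 0.247)]
357 [(0.579, 0.002, 0.244), (2.173, -0.024, 0.036), (0.545, 0.024, 0.249)]
365 [(0.577, 0.002, 0.247), (2.174, -0.024, 0.071), (0.544, 0.024, 0.251)]
373 [(0.55, 0.006, 0.252), (2.175, -0.024, 0.106), (0.546, 0.024, 0.252)]
```

View pics/w9.png

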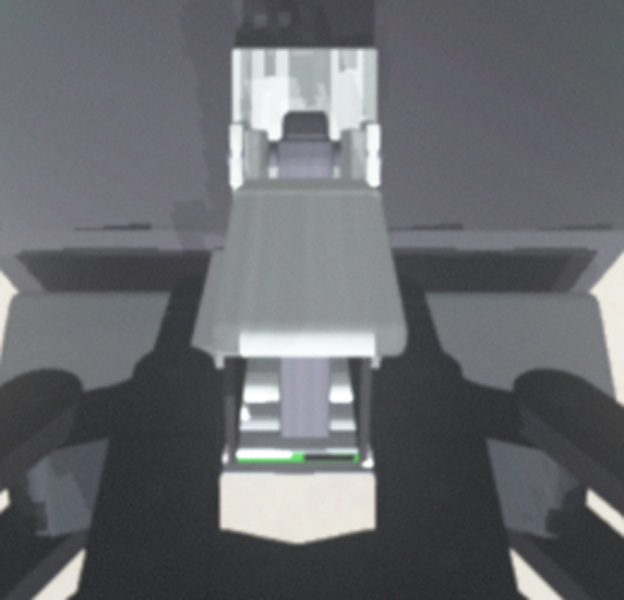

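>>> drive_tool:
  moves:
    - [0,0,0,0,0,0,60]
    - [0,0,0,0,0,0,60]
    - [0,0,0,0,0,0,60]
    - [0,0,0,0,0,0,60]
    - [0,0,-30,0,0,0,60]
    - [0,0,-60,0,0,0,60]
    - [0,0,-80,0,0,0,60]
    - [0,0,-80,0,0,0,60]

```text
t: 10.78
tool_pos: [0.4418, 0.0193, 0.395]
ee_rot: [0.342, 0.017, 0.94, -0.007]
force: [0.7, -1.0, 0.5]
gripper_width: 0.0599
```

```bash
python3 - <<'E'
from h import *
from bench import *
s=get_state();Rm=R.from_quat(s["ee_rot"],scalar_first=True);M=Rm.as_matrix();g=(s["tool_pos"]+.155*M[:,2]);print(s["t"],g.round(4),s["force"],s["gripper_width"])
c=get_calibration("wrist");p,d=read_camera("wrist");P=cloud(c,d)
cv2.imwrite("pics/w10.png",p[:,:,::-1]);np.savez("w10.npz",p=p,d=d,**c)
for v in range(165,335,8): print(v,[(P[v,u].round(3).tolist(),(1000*Rm.inv().apply(P[v,u]-g)).round(0).tolist()) for u in (286,)])
p,d=read_camera("scene");cv2.imwrite("pics/s4.png",cv2.resize(p[180:320,210:350],None,fx=4,fy=4,interpolation=cv2.INTER_CUBIC)[:,:,::-1])
E
```

```text
10.775 [0.5414 0.0156 0.2763] [ 0.72182554 -0.9642044   0.52186661] 0.05994331317257509
165 [([0.653, 0.014, 0.113], [19.0, 3.0, 196.0])]
173 [([0.617, 0.015, 0.152], [22.0, 2.0, 144.0])]
181 [([0.621, 0.015, 0.157], [16.0, 2.0, 142.0])]
189 [([0.585, 0.016, 0.191], [22.0, 2.0, 93.0])]
197 [([0.576, 0.016, 0.204], [20.0, 2.0, 78.0])]
205 [([0.569, 0.016, 0.214], [19.0, 2.0, 65.0])]
213 [([0.562, 0.016, 0.224], [18.0, 2.0, 53.0])]
221 [([0.645, 0.014, 0.182], [-19.0, 2.0, 138.0])]
229 [([0.65, 0.014, 0.187], [-26.0, 2.0, 138.0])]
237 [([0.655, 0.014, 0.192], [-33.0, 2.0, 137.0])]
245 [([0.661, 0.014, 0.197], [-41.0, 2.0, 137.0])]
253 [([0.666, 0.013, 0.203], [-48.0, 2.0, 136.0])]
261 [([0.672, 0.013, 0.208], [-56.0, 2.0, 136.0])]
269 [([0.676, 0.013, 0.214], [-63.0, 2.0, 134.0])]
277 [([0.714, 0.012, 0.207], [-88.0, 3.0, 163.0])]
285 [([0.743, 0.011, 0.206], [-109.0, 3.0, 184.0])]
293 [([0.776, 0.01, 0.204], [-134.0, 3.0, 206.0])]
301 [([0.816, 0.009, 0.202], [-163.0, 3.0, 233.0])]
309 [([2.176, -0.03, -0.147], [-980.0, 14.0, 1376.0])]
317 [([2.176, -0.03, -0.105], [-1007.0, 13.0, 1343.0])]
325 [([2.166, -0.03, -0.062], [-1027.0, 13.0, 1304.0])]
333 [([2.175, -0.031, -0.024], [-1059.0, 13.0, 1281.0])]
```

View pics/w10.png

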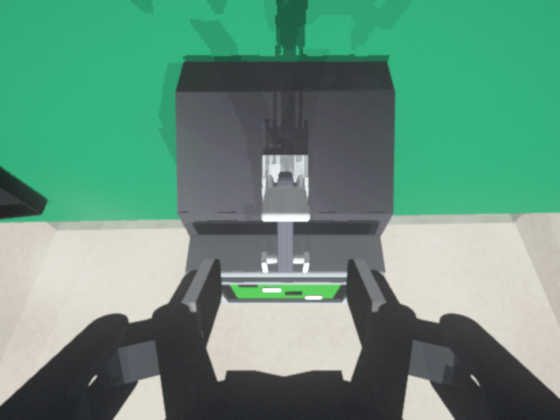

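View pics/s4.png

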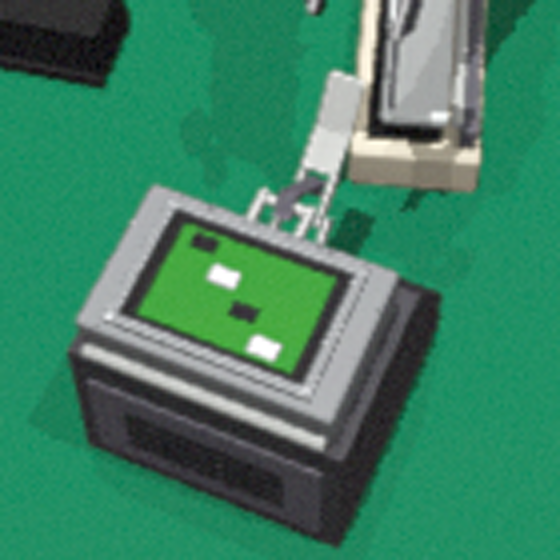

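>>> drive_tool:
  moves:
    - [20,2,0,0,0,0,0]
    - [42,2,0,0,0,0,0]
    - [42,2,0,0,0,0,0]
    - [42,2,0,0,0,0,0]
    - [42,2,25,0,0,0,0]
    - [42,2,50,0,0,0,0]
    - [42,2,58,0,0,0,0]
    - [42,2,58,0,0,0,0]

```text
t: 11.88
tool_pos: [0.4476, 0.0207, 0.3223]
ee_rot: [0.34, 0.017, 0.94, -0.006]
force: [-0.9, -0.0, 0.5]
gripper_width: 0.0
```

```bash
python3 - <<'E'
from h import *
from bench import *
s=get_state();Rm=R.from_quat(s["ee_rot"],scalar_first=True);M=Rm.as_matrix();g=(s["tool_pos"]+.155*M[:,2]);print(s["t"],g.round(4),s["force"],s["gripper_width"])
c=get_calibration("wrist");p,d=read_camera("wrist");P=cloud(c,d)
cv2.imwrite("pics/w11.png",p[:,:,::-1])
E
```

```text
11.875 [0.5467 0.0171 0.2032] [-0.92721937 -0.02210575  0.46817021] 5.33893802180494e-06
```

View pics/w11.png

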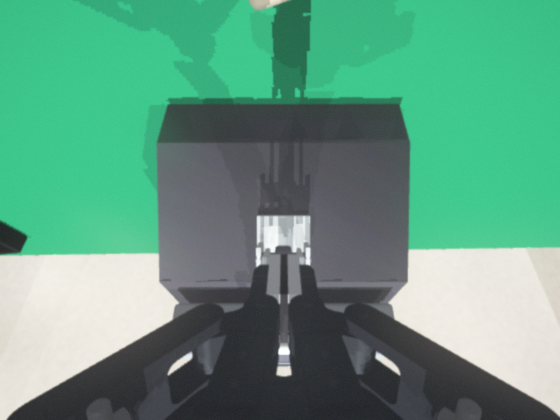

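>>> drive_tool:
  moves:
    - [-6,0,0,0,0,0,0]
    - [-12,0,0,0,0,0,0]
    - [-19,0,0,0,0,0,0]
    - [-26,0,0,0,0,0,0]
    - [-33,0,1,0,0,0,0]

```text
t: 12.55
tool_pos: [0.4733, 0.0201, 0.3439]
ee_rot: [0.341, 0.016, 0.94, -0.006]
force: [-1.5, -0.3, -0.2]
gripper_width: -0.0002
```

>>> drive_tool:
  moves:
    - [-7,0,1,0,0,0,0]
    - [-14,0,3,0,0,0,0]
    - [-20,0,5,0,0,0,0]
    - [-26,0,7,0,0,0,0]

```text
t: 13.05
tool_pos: [0.4979, 0.0193, 0.3553]
ee_rot: [0.342, 0.016, 0.94, -0.006]
force: [-1.4, 0.4, -0.0]
gripper_width: 0.0003
```

```bash
python3 - <<'E'
from h import *
from bench import *
s=get_state();Rm=R.from_quat(s["ee_rot"],scalar_first=True);M=Rm.as_matrix();g=(s["tool_pos"]+.155*M[:,2]);print(s["t"],g.round(4),s["force"],s["gripper_width"])
c=get_calibration("wrist");p,d=read_camera("wrist");P=cloud(c,d)
cv2.imwrite("pics/w12.png",p[:,:,::-1])
p,d=read_camera("scene");cv2.imwrite("pics/s5.png",cv2.resize(p[180:320,210:350],None,fx=4,fy=4,interpolation=cv2.INTER_CUBIC)[:,:,::-1])
E
```

```text
13.05 [0.5973 0.0158 0.2364] [-1.43443542  0.38763722 -0.02494298] 0.00033506492817369073
```

View pics/w12.png

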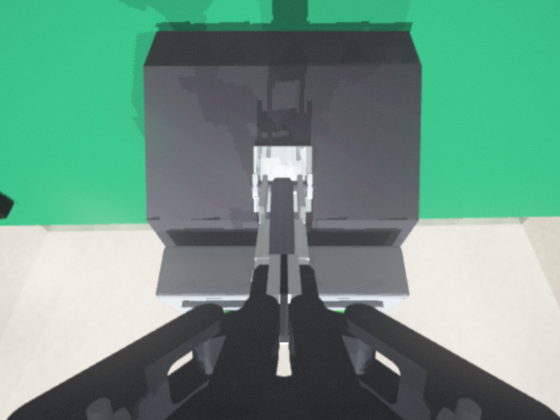

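View pics/s5.png

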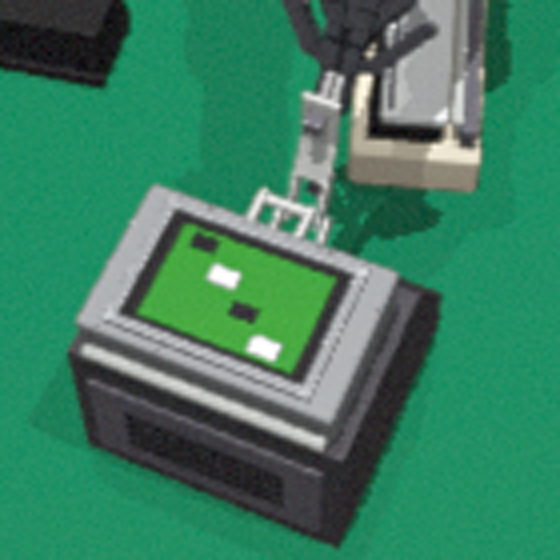

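>>> drive_tool:
  moves:
    - [-5,0,2,0,0,0,0]
    - [-10,0,4,0,0,0,0]
    - [-10,0,4,0,0,0,0]

```text
t: 13.52
tool_pos: [0.508, 0.0189, 0.358]
ee_rot: [0.341, 0.017, 0.94, -0.006]
force: [-0.0, -0.2, 0.6]
gripper_width: 0.0002
```

>>> drive_tool:
  moves:
    - [15,0,-5,0,0,0,0]
    - [25,0,-35,0,0,0,0]
    - [25,0,-85,0,0,0,0]
    - [25,0,-120,0,0,0,0]
    - [25,0,-120,0,0,0,0]

```text
t: 14.15
tool_pos: [0.4216, 0.0184, 0.4228]
ee_rot: [0.34, 0.02, 0.94, -0.011]
force: [0.0, -0.8, -0.6]
gripper_width: 0.0002
```

```bash
python3 - <<'E'
from h import *
from bench import *
s=get_state();print(s["t"],s["force"])
c=get_calibration("wrist");p,d=read_camera("wrist");P=cloud(c,d)
cv2.imwrite("pics/w13.png",p[:,:,::-1])
for v in range(140,300,8): print(v,[P[v,u].round(3).tolist() for u in (272,287)])
p,d=read_camera("scene");cv2.imwrite("pics/s6.png",cv2.resize(p[180:320,210:350],None,fx=4,fy=4,interpolation=cv2.INTER_CUBIC)[:,:,::-1])
cv2.imwrite("pics/s6f.png",p[:,:,::-1])
p,d=read_camera("top");cv2.imwrite("pics/t6.png",p[:,:,::-1])
E
```

```text
14.15 [ 0.00326454 -0.81794363 -0.56316288]
140 [[0.643, -0.006, 0.095], [0.645, 0.01, 0.093]]
148 [[0.649, -0.007, 0.101], [0.648, 0.01, 0.102]]
156 [[0.651, -0.007, 0.111], [0.651, 0.01, 0.111]]
164 [[0.656, -0.007, 0.118], [0.656, 0.01, 0.118]]
172 [[0.641, -0.005, 0.141], [0.662, 0.009, 0.125]]
180 [[0.644, -0.005, 0.149], [0.622, 0.011, 0.166]]
188 [[0.671, -0.007, 0.14], [0.623, 0.011, 0.174]]
196 [[0.676, -0.008, 0.147], [0.621, 0.011, 0.185]]
204 [[0.685, -0.008, 0.152], [0.622, 0.011, 0.193]]
212 [[0.704, -0.01, 0.151], [0.624, 0.011, 0.2]]
220 [[0.721, -0.011, 0.151], [0.624, 0.011, 0.208]]
228 [[0.701, -0.009, 0.174], [0.624, 0.011, 0.216]]
236 [[0.677, -0.006, 0.196], [0.623, 0.011, 0.224]]
244 [[0.677, -0.006, 0.205], [0.624, 0.011, 0.231]]
252 [[0.381, 0.02, 0.35], [0.624, 0.011, 0.239]]
260 [[0.516, 0.008, 0.292], [0.518, 0.015, 0.291]]
268 [[0.512, 0.009, 0.297], [0.512, 0.015, 0.297]]
276 [[0.508, 0.009, 0.302], [0.508, 0.015, 0.302]]
284 [[0.504, 0.009, 0.307], [0.505, 0.015, 0.307]]
292 [[0.5, 0.01, 0.311], [0.501, 0.015, 0.311]]
```

View pics/w13.png

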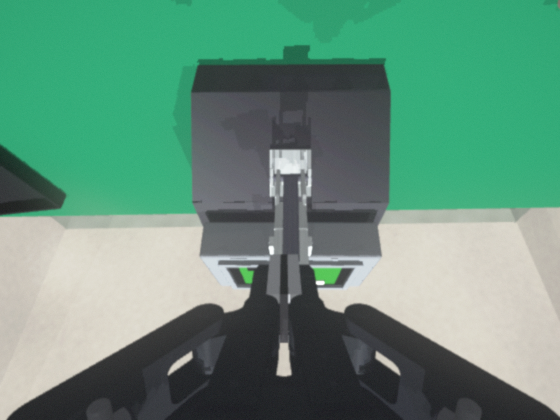

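View pics/s6.png

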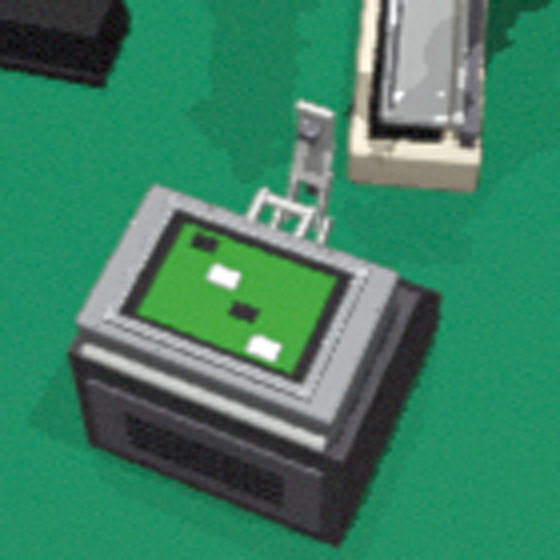

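View pics/t6.png

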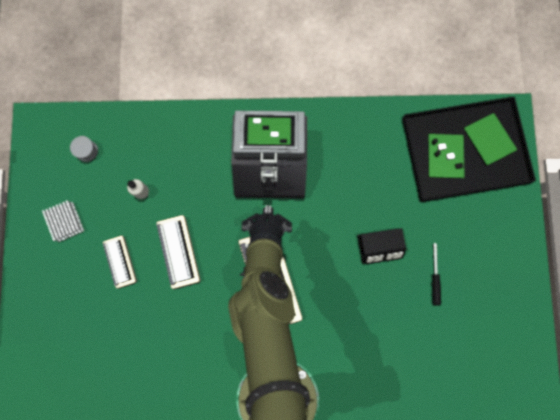

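>>> drive_tool:
  moves:
    - [0,0,-40,0,0,0,40]
    - [0,0,-70,0,0,0,70]
    - [0,0,-70,0,0,0,85]
    - [0,0,-70,0,0,0,85]
    - [0,0,-70,0,0,0,85]

```text
t: 14.92
tool_pos: [0.3781, 0.0204, 0.4752]
ee_rot: [0.339, 0.02, 0.94, -0.011]
force: [0.7, 0.8, 1.0]
gripper_width: 0.085
```

```bash
python3 - <<'E'
from h import *
from bench import *
s=get_state();print(s["t"],s["force"])
c=get_calibration("wrist");p,d=read_camera("wrist");P=cloud(c,d)
cv2.imwrite("pics/w14.png",cv2.resize(p[100:320,180:400],None,fx=2.7,fy=2.7,interpolation=cv2.INTER_CUBIC)[:,:,::-1])
m=(P[...,0]>.56)&(P[...,0]<.70)&(abs(P[...,1]-.013)<.03)&(P[...,2]>.16)
x=P[m]
for z in np.arange(.16,.27,.008):
    q=x[(x[:,2]>=z)&(x[:,2]<z+.008)]
    if len(q): print(round(z,3),len(q),np.percentile(q[:,0],[2,25,50,75,98]).round(3))
k=P[(P[...,0]>.665)&(P[...,0]<.685)&(abs(P[...,1]-.013)<.03)&(P[...,2]>.18)];print("keeper zone z",np.percentile(k[:,2],[2,50,98]).round(4))
t0=load("top0.npz");pt,dt=read_camera("top");ct=get_calibration("top");A=cloud(t0,t0["d"]);B=cloud(ct,dt)
for u,v in [(270,117),(268,150),(250,150),(290,150)]: print(A[v-1:v+2,u-2:u+3,2].mean().round(4),B[v-1:v+2,u-2:u+3,2].mean().round(4))
b=B[215:290,160:195];print("bar z med before/after",np.median(A[235:265,170:182,2]).round(4),np.median(B[235:265,170:182,2]).round(4))
df=np.abs(pt.astype(int)-t0["p"]).sum(2)
for n,(u,v) in dict(bottle=(138,188),meter=(382,246),driver=(436,275)).items(): print(n,df[v-20:v+20,u-25:u+25].max(),df[v-20:v+20,u-25:u+25].mean().round(1))
E
```

```text
14.925 [0.69824578 0.84303425 1.04724349]
0.16 87 [0.621 0.622 0.623 0.631 0.633]
0.168 98 [0.621 0.622 0.623 0.628 0.635]
0.176 168 [0.622 0.623 0.627 0.632 0.639]
0.184 129 [0.622 0.623 0.624 0.635 0.637]
0.192 152 [0.622 0.623 0.63  0.632 0.678]
0.2 242 [0.623 0.624 0.629 0.679 0.698]
0.208 159 [0.622 0.623 0.624 0.626 0.627]
0.216 180 [0.623 0.624 0.625 0.625 0.627]
0.224 188 [0.623 0.624 0.625 0.625 0.627]
0.232 189 [0.623 0.624 0.625 0.626 0.627]
0.24 210 [0.624 0.625 0.625 0.626 0.627]
0.248 208 [0.625 0.626 0.626 0.627 0.628]
0.256 108 [0.625 0.626 0.627 0.629 0.631]
keeper zone z [0.1958 0.2032 0.2078]
0.1967 0.1986
0.2013 0.299
0.2005 0.2072
0.1999 0.2068
bar z med before/after 0.0596 0.0591
bottle 37 14.2
meter 45 11.6
driver 42 13.6
```

View pics/w14.png

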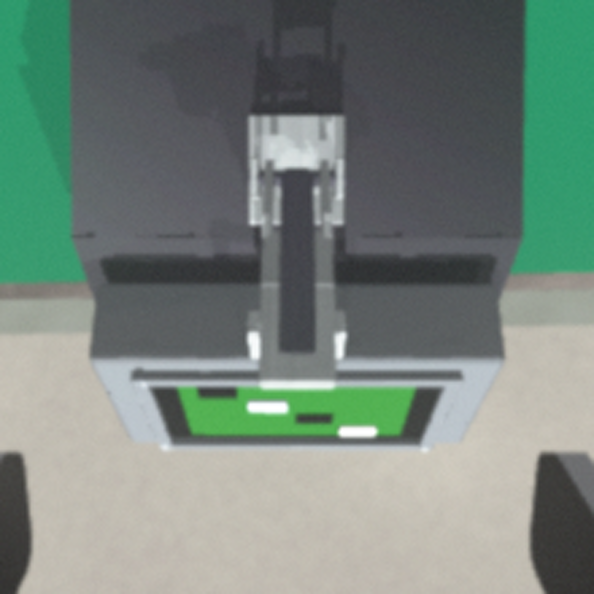

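```bash
python3 -c "
from bench import *
print(close_job(),get_state()['t'])"
```

```text
the job is handed in; nothing more can be done
the job is handed in; nothing more can be done
```

The tester was stopped and the draw latch is open; I handed the job in at about 15 s of the 64 s allowed. No verdict was reported, so the points below are my own measurements.

- **Stop bar:** I pressed the middle-sized box's bar near its middle with shut fingers, down to its hard stop. The vertical force reached 37 N and I then held it at about 29 N for 0.75 s. I have no direct reading of the bar's tilt. After release its top measured 59 mm high, the same as before.
- **Latch lever:** I pinched the tab and lifted it past centre. Near 1.5 rad the pads slipped off the tab, seen as the jaws closing to 20 mm. I backed out and pushed the lever on from the robot's side with closed fingers.
- **End state:** The lever stands at about 2.05 to 2.1 rad, estimated from the wrist depth image. The hook is about 50 mm clear of the keeper. The cover's front edge rose about 7 mm, and the keeper area measured 196 to 208 mm (median 203 mm). The 196 mm needed is inside that range, so this check is good but not tight.
- **Bystanders:** The bottle, meter box and screwdriver show no change in the top view. The arm is clear of everything.

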